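# Lay the washed sampling scoops out to dry and start the dryer

## Robot

A 6-joint arm with a two-finger parallel gripper is mounted at the origin on the work surface. World frame = base frame: x ahead of the robot, y to its left, z up, the work surface at z = 0. Lengths are in m, angles in degrees, forces in N, time in s.
With the tool pointing down it reaches from about 0.275 to 0.85 m from the base axis. Payload 5.2 kg.
Tool frame: the origin (TCP) lies midway between the tips of the shut fingers; the grasp point (between the pads) lies 19 mm behind it (r.grip_depth is the distance from the TCP to the grasp point, in m); z points along the fingers, y is the line along which they close (so a half turn about z gives the same grasp; the last joint's range is limited). The gripper opens to 85 mm and grips with 20 to 120 N. Pads are 22 mm wide; open, the fingers measure 114 mm over their backs; the gripper's body (76 mm by 85 mm) begins 54 mm behind the grasp point. The pads swing forward as they close: fully open they stand 13 mm farther back than shut.
Start: joints at [60, 14.817, 87.949, -0, 77.235, -11.62], TCP at [0.173, 0.522, 0.231] pointing down, gripper open.
Joint ranges: [-179.93, 179.93], [-52.35, 119.4], [10.71, 147.94], [-69.91, 249.91], [12.55, 155.21], [-178.61, 178.61]. Speed limits (degrees/s): [147.25, 147.25, 180, 180, 180, 180].

## Interface

Orientations are given as [roll, pitch, yaw] about the fixed x, y, z axes, in that order (R = Rz(yaw) Ry(pitch) Rx(roll)).
In Python, from workcell import telemetry, optics, order, r gives the robot as it stands.
- The arm moves only by the shell command python3 -m handwheel 'ROWS'. ROWS is JSON, a list of rows, each a list of 3 entries, a list of its own where there are three numbers: the shift along the tool's x, y, z scaled (see below), then the turn, a rotation vector about the tool's x, y, z scaled (see below), then the closure, from -1 (fully open) to 1 (shut). A call has 1 to 5 rows; each row is the pose to reach, as a shift and turn from the pose commanded when the call began, along the tool's axes at that moment; what a row does not reach only later rows make up. The controller multiplies each number of a shift by 0.3 m and each number of a turn by 90 degrees. A row lasts 1/12 s, in which the tool goes at most 41.7 mm and 7.16 degrees, less where a joint would pass 70% of its speed; a pose out of reach is approached as far as the arm can. A call with a number of a shift or a turn outside -1 to 1 is refused whole. A call with a gripper value outside its range is refused whole. The fingers move at their own pace and stop on an object; the grip force is fixed at half the most. Time passes only in rows, so rows that repeat a pose let the fingers close. It gives the time, the measured TCP pose, the force, the opening and the grip force at its end, in the units of the state.
- telemetry.state(): the state, without advancing time (a new reading comes with each control period).
- optics.capture(name): name is "side" or "top"; returns a dict with "color" (384x512x3 uint8, blue, green, red), "range_z" (384x512 float32, m along the optical axis (not along the pixel's ray), 0 where there is no reading), "fx", "fy", "cx", "cy" (pixels), "R" (3x3) and "t" (3): a world point X has camera coordinates R X + t. Camera axes: x right, y down, z forward; pixel columns grow to the right and rows downward; lengths in m; the calibration is good to about 2 mm. A picture is of the moment at which its call begins.
- order.hand_in(): hands the job in; it is judged then, once.
The state is a dict: "time": time; "joint_pos": joint angles; "qvel": joint speeds; "tau": joint torques, N m; "position": TCP position; "eef_rot": TCP orientation; "contact_force": force on the tool from outside, world axes, zero at the start; "moment": the same for the moment, N m; "gripper_width": finger opening in m; "grip_force": force on a finger pad.
Only numpy, scipy, OpenCV 4.12 (cv2) and the standard library are available. Lean on these libraries where they do the work, as an engineer would, in place of code of your own. Each camera call takes 0.05 s, during which the arm holds its last target. There are 200 camera calls.

## Task

Lay the two loose sampling scoops flat in the two empty lanes of the drying station, one in each, straight along the lane, trough side up, and pointing the same way as the scoop already lying in the middle lane; set them down, do not drop them. Then turn the red rotary switch clockwise as far as it goes to start the dryer. Leave the scoop in the middle lane, the bottle and the cup where they are.

Things in the scene. Friction and masses are not known exactly. Their poses are not given: they have to be found in the camera images.
- dryer: Drying station, fixed: white box 230 (x) by 300 (y) by 28 mm. Origin: centre of its underside; x away from the robot, y to the end with the red switch, z up. Yaw up to 0.25 rad. Steel bed from y = -150 to +70 mm, floor 30 mm above the bench, rim 5 mm thick standing 12 mm above the floor. Ribs 5 mm wide, 5 mm tall along y at x = -36 and +36 mm part it into three lanes.
- lane_near (a point): Middle of the nearest (to the robot) lane of the steel bed, on its floor, 30 mm above the bench. Axes as dryer: the lane runs along y, is 67 to 72 mm wide (x) and 210 mm long (y). Empty at the start.
- lane_mid (a point): Middle of the middle lane of the steel bed, on its floor, 30 mm above the bench. Axes as dryer: the lane runs along y, is 67 to 72 mm wide (x) and 210 mm long (y). The scoop that shows the direction lies in it.
- lane_far (a point): Middle of the farthest (from the robot) lane of the steel bed, on its floor, 30 mm above the bench. Axes as dryer: the lane runs along y, is 67 to 72 mm wide (x) and 210 mm long (y). Empty at the start.
- scoop_a: Loose sampling scoop, 180 mm long, about 60 g. Origin: mid-length, on its underside; its balance point, grip here. x points along it to the blade, z up. x -90 to +30 mm: straight blue handle 16 mm wide, 14 tall; then a thin steel shaft; +50 to +90 mm: open steel trough 24 mm wide, 10 tall. Starts flat on the bench (z = 0), trough up, left or right of the dryer. The two are alike.
- scoop_b: Loose sampling scoop, 180 mm long, about 60 g. Origin: mid-length, on its underside; its balance point, grip here. x points along it to the blade, z up. x -90 to +30 mm: straight blue handle 16 mm wide, 14 tall; then a thin steel shaft; +50 to +90 mm: open steel trough 24 mm wide, 10 tall. Starts flat on the bench (z = 0), trough up, left or right of the dryer. The two are alike.
- scoop_a_tip (a point): Tip of the blade of scoop_a, 90 mm from its origin along its x axis.
- scoop_b_tip (a point): Tip of the blade of scoop_b, 90 mm from its origin along its x axis.
- scoop_ref: Third scoop, alike, already lying in the middle lane (its x axis, so its blade, points along the station's -y, away from the switch). Leave it where it is.
- switch_grip (a point): On the switch's upright turning axis, at the height to grip it (65 mm above the bench). The red grip is an upright bar 14 mm thick, 42 long, 32 tall, top 72 mm above the bench, with a white pointer line on half of its top, on a red disc 44 mm across and a grey base 68 mm across. The point turns with the switch; the bar lies along the point's x axis.
- switch (a joint): Angle of the rotary switch in rad. 0 is off: the bar lies along the station's x with the pointer towards the robot. It grows clockwise seen from above to the stop at 1.3, which is on. Starts between 0 and 0.2. It turns with light friction (about 0.05 N m) and stays where it is left.
- bottle: White plastic bottle, 60 mm across, 140 mm tall, loose, standing beyond the left-hand side. Origin: centre of its underside. Leave it.
- cup: Clear plastic sample cup, 60 mm across the rim, 85 mm tall, loose, standing beyond the right-hand side. Origin: centre of its underside. Leave it.
Mind the look-alikes: they are no part of the job. Leave any yellow look-alike of the scoop_b alone.

How it is judged (in metres and radians):
On the way, in this order (a step that is already met when the one before it is completed fails the run):
1. both loose scoops lie released in the two empty lanes, flat, straight and pointing like the middle one ((((x of scoop_a in the frame of lane_near between -0.027 and 0.027 m and y of scoop_a in the frame of lane_near between -0.02 and 0.02 m and z of scoop_a in the frame of lane_near between -0.004 and 0.004 m and angle between the x axis of scoop_a and the y axis of lane_near, either way round below 0.13 rad and angle between scoop_a's own z axis and vertical below 0.06 rad and y of scoop_a_tip in the frame of lane_near below -0.06 m) and (x of scoop_b in the frame of lane_far between -0.027 and 0.027 m and y of scoop_b in the frame of lane_far between -0.02 and 0.02 m and z of scoop_b in the frame of lane_far between -0.004 and 0.004 m and angle between the x axis of scoop_b and the y axis of lane_far, either way round below 0.13 rad and angle between scoop_b's own z axis and vertical below 0.06 rad and y of scoop_b_tip in the frame of lane_far below -0.06 m)) or ((x of scoop_a in the frame of lane_far between -0.027 and 0.027 m and y of scoop_a in the frame of lane_far between -0.02 and 0.02 m and z of scoop_a in the frame of lane_far between -0.004 and 0.004 m and angle between the x axis of scoop_a and the y axis of lane_far, either way round below 0.13 rad and angle between scoop_a's own z axis and vertical below 0.06 rad and y of scoop_a_tip in the frame of lane_far below -0.06 m) and (x of scoop_b in the frame of lane_near between -0.027 and 0.027 m and y of scoop_b in the frame of lane_near between -0.02 and 0.02 m and z of scoop_b in the frame of lane_near between -0.004 and 0.004 m and angle between the x axis of scoop_b and the y axis of lane_near, either way round below 0.13 rad and angle between scoop_b's own z axis and vertical below 0.06 rad and y of scoop_b_tip in the frame of lane_near below -0.06 m))) and linear speed of each of scoop_a, scoop_b below 0.02 m/s and contact force between the fingers and scoop_a below 0.05 N and contact force between the fingers and scoop_b below 0.05 N), for 0.2 s.
2. the switch is turned clockwise to on (value of joint switch above 1.15 rad), for 0.2 s.
At the end, for the whole second after the job is handed in: A loose scoop lies in each outer lane: within 27 mm of its centre line, 20 mm of its middle lengthwise, 4 mm of its floor; tilt under 0.06 rad, along the lane within 0.13 rad, blade away from the switch; both released and at rest. The switch is beyond 1.15 rad (all of step 1 and value of joint switch above 1.15 rad); the robot touches nothing.
It fails at once if a scoop is dropped: falling free at over 0.3 m/s, higher than 15 mm above the bed floor ((z of scoop_a in the frame of lane_mid above 0.015 m and contact force between each of the arm, the fingers and scoop_a below 0.01 N and linear speed of scoop_a above 0.3 m/s) or (z of scoop_b in the frame of lane_mid above 0.015 m and contact force between each of the arm, the fingers and scoop_b below 0.01 N and linear speed of scoop_b above 0.3 m/s)).
It fails at once if the scoop in the middle lane is moved by more than 12 mm (distance of scoop_ref from where it was at the start of the episode above 0.012 m).
It fails at once if the bottle or the cup is moved by more than 20 mm (distance of any of bottle, cup from where it was at the start of the episode above 0.02 m).
It also fails if it takes over 64 s, if anything falls off the work surface, if the arm or the gripper's body presses on something with over 40 N, if the wrist force passes 120 N, or if a joint passes its speed limit or range.

## Working session

There is one attempt and no reset: what is moved stays moved. The work goes in short steps, Python scripts to look and compute and a shell command to move; the robot and the scene stay as the last step left them, time stands still between calls to the robot, and variables do not carry over. Pictures are saved under pics/ and viewed, at most 10 in all, crops included, and the job is handed in when it is done.

```bash
mkdir -p pics; cat > h.py <<'E'
import numpy as np, cv2
from workcell import telemetry, optics, order, r
def snap(n,f):
    c=optics.capture(n); cv2.imwrite('pics/'+f+'.png',c['color']); np.savez('pics/'+f+'.npz',**c); return c
def ld(f): return dict(np.load('pics/'+f+'.npz'))
def pz(c,u,v,z):  # pixel ray meets plane z
    R,t=c['R'],c['t']; o=-R.T@t; d=R.T@np.array([(u-c['cx'])/c['fx'],(v-c['cy'])/c['fy'],1]); return o+d*(z-o[2])/d[2]
def cloud(c):
    v,u=np.indices(c['range_z'].shape); z=c['range_z']; P=np.stack([(u-c['cx'])/c['fx']*z,(v-c['cy'])/c['fy']*z,z],-1)
    return (P-c['t'])@c['R']
E
python3 - <<'E'
from h import *
for n in ('top','side'):
    c=snap(n,n+'0'); print(n,c['fx'],-c['R'].T@c['t'],c['R'])
c=ld('top0'); cv2.imwrite('pics/top0b.png',cv2.resize(c['color'],(800,600),interpolation=cv2.INTER_CUBIC))
print(telemetry.state(), r.grip_depth)
E
```

```text
top 372.1810859636146 [ 0.37027118 -0.04461032  1.13114789] [[ 0.02111956 -0.99948871 -0.02400575]
 [-0.98478288 -0.01665396 -0.1729894 ]
 [ 0.17250117  0.02729391 -0.98463109]]
side 487.32335406070126 [ 0.42831639 -0.87305343  1.02170021] [[ 0.98922729 -0.14630033  0.00505854]
 [-0.10488304 -0.73243908 -0.67270538]
 [ 0.10212209  0.66492797 -0.73989315]]
{'time': 0.1, 'joint_pos': array([ 5.99986427e+01,  1.48550860e+01,  8.80056951e+01,  3.61365987e-04,
        7.72320970e+01, -1.16213952e+01]), 'qvel': array([-0.04104627, -0.09782351, -0.27755425,  0.00203989,  0.0173286 ,
        0.00116002]), 'tau': array([ 1.15145282e-03, -4.46967638e+01, -2.91244590e+01, -3.82807302e-04,
        6.35341799e-03, -2.86405634e-05]), 'position': array([0.17317936, 0.52153431, 0.23055156]), 'eef_rot': array([-1.79909097e+02, -1.90547850e-02,  1.61619943e+02]), 'contact_force': array([-0.0496401 ,  0.44896381, -0.68848932]), 'moment': array([-0.02363949, -0.04983951, -0.02453164]), 'grip_force': 0.0, 'gripper_width': 0.08549544329129248} 0.0187
```

View pics/top0b.png

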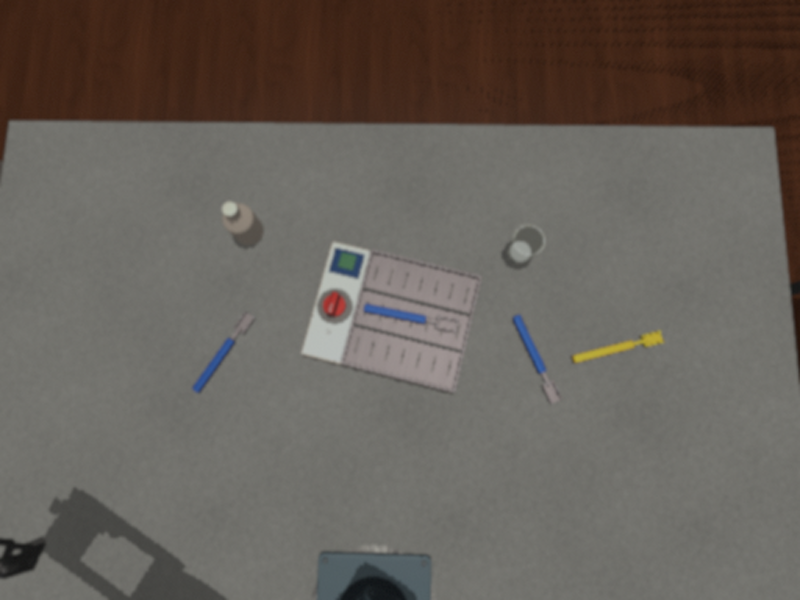

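View pics/side0.png

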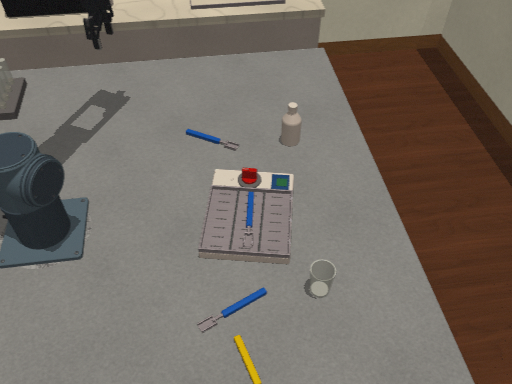

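The top view (800x600) shows the dryer at about (390,318) with its switch end to the left. There is a loose blue scoop on the left (blade up-right at 250,317) and another on the right (blade down at 553,400). The yellow look-alike is at (620,347).

```bash
python3 - <<'E'
from h import *
for n in ('top','side'):
    c=ld(n+'0'); hsv=cv2.cvtColor(c['color'],cv2.COLOR_BGR2HSV)
    m=cv2.inRange(hsv,(105,150,70),(130,255,255)); k,l,s,ce=cv2.connectedComponentsWithStats(m)
    for i in range(1,k):
        if s[i,4]<60: continue
        p=np.argwhere(l==i)[:,::-1].astype(float); W=np.array([pz(c,*q,.03+.014 if 1.2>abs(0) and False else .012) for q in p])
        box=cv2.minAreaRect((W[:,:2]*1000).astype(np.float32)); 
        w,V=np.linalg.eigh(np.cov(W[:,:2].T)); a=V[:,1]
        e=(W[:,:2]-W[:,:2].mean(0))@a
        print(n,s[i],W.mean(0),'ax deg',np.degrees(np.arctan2(a[1],a[0])),'len',np.ptp(e),box)
    m=cv2.inRange(hsv,(0,150,60),(8,255,255))|cv2.inRange(hsv,(172,150,60),(180,255,255))
    print('red',cv2.connectedComponentsWithStats(m)[2:])
c=ld('top0')
a=c['color'][145:260,185:315]; cv2.imwrite('pics/d.png',cv2.resize(a,None,fx=6,fy=5.2,interpolation=cv2.INTER_CUBIC))
a=c['color'][145:260,185:315]; cv2.imwrite('pics/d.png',cv2.resize(a,None,fx=5,fy=5,interpolation=cv2.INTER_CUBIC))
E
```

```text
top [234 196  37  10  88] [ 0.54723983 -0.02579414  0.012     ] ax deg 79.4929536306925 len 0.11173489291572841 ((547.0979614257812, -25.171161651611328), (111.73545837402344, 7.231736660003662), 79.54198455810547)
top [330 203  18  35 134] [ 0.49114448 -0.28556837  0.012     ] ax deg -155.2870276251204 len 0.1100803428135767 ((493.253173828125, -284.4664611816406), (110.07455444335938, 10.946229934692383), 24.80156135559082)
top [125 218  24  32 136] [0.43989068 0.32283348 0.012     ] ax deg 147.5296094555933 len 0.11197488444831633 ((440.028564453125, 322.6904602050781), (10.892870903015137, 111.97452545166016), 57.41753387451172)
red (array([[     0,      0,    512,    384, 196469],
       [   228,      1,      1,      1,      1],
       [   337,      3,      1,      1,      1],
       [   336,      5,      1,      1,      1],
       [    21,     12,      1,      1,      1],
       [   103,     12,      1,      1,      1],
       [   123,     21,      1,      1,      1],
       [   229,     28,      1,      1,      1],
       [   216,     30,      1,      1,      1],
       [   22
[... 5494 characters left out ...]
   [488.        , 182.        ],
       [454.        , 202.        ],
       [472.        , 222.        ],
       [450.        , 224.        ],
       [505.        , 245.        ],
       [495.        , 249.        ],
       [434.        , 251.        ],
       [442.        , 251.        ],
       [444.        , 256.        ],
       [471.        , 261.        ],
       [439.        , 269.        ],
       [470.        , 270.        ],
       [436.        , 274.        ],
       [454.        , 274.        ],
       [435.        , 288.        ],
       [490.        , 294.        ],
       [459.        , 308.        ],
       [499.        , 311.        ],
       [463.        , 341.        ]]))
```

View pics/d.png

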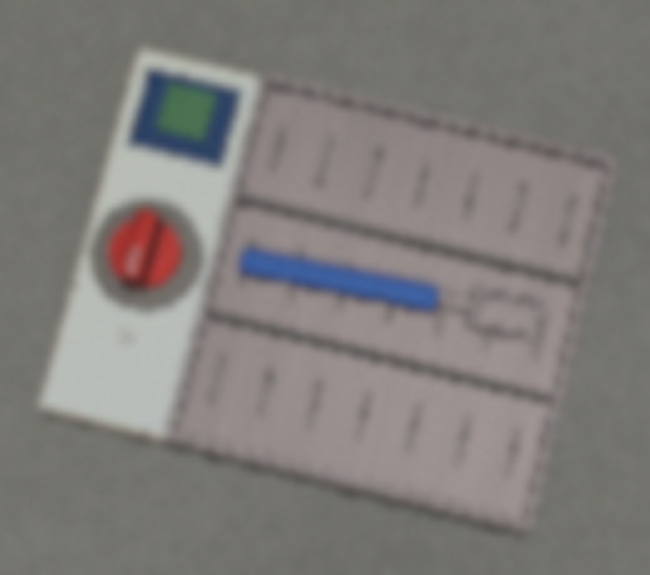

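The crop gives these dryer points:
- White top, left corners: (143,47) and (38,408).
- Rim, right corners: (613,160) and (527,530).
- Rib ends: far (240,203) to (582,283), near (210,317) to (552,400).
- Switch base centre: about (147,255).

```bash
cat >> h.py <<'E'
from scipy.spatial.transform import Rotation as Ro
def go(x,y,z,yaw,frm=None):
    "shift and turn (tool axes, scaled) from state (or given pose) to target pointing down; rows needed"
    s=telemetry.state(); p,e=(s['position'],s['eef_rot']) if frm is None else (np.array(frm[:3]),[180,0,frm[3]])
    A=Ro.from_euler('xyz',e,degrees=True); B=Ro.from_euler('xyz',[180,0,yaw],degrees=True)
    d=A.inv().apply(np.array([x,y,z])-p); w=(A.inv()*B).as_rotvec(degrees=True)
    print('shift',(d/.3).round(3),'turn',(w/90).round(3),'rows',np.linalg.norm(d)/.0417,np.linalg.norm(w)/7.16)
E
python3 - <<'E'
from h import *
c=ld('top0'); f=lambda X,Y,z: pz(c,185+(X+.5)/5-.5,145+(Y+.5)/5-.5,z)
pts={'FL':(143,47,.028,.115,.15),'NL':(38,408,.028,-.115,.15),'FR':(613,160,.042,.115,-.15),'NR':(527,530,.042,-.115,-.15),
'r1':(240,203,.035,.036,.07),'r2':(582,283,.035,.036,-.15),'r3':(210,317,.035,-.036,.07),'r4':(552,400,.035,-.036,-.15)}
W=np.array([f(*v[:3]) for v in pts.values()])[:,:2]; L=np.array([v[3:] for v in pts.values()])
R,_=Ro.align_vectors(np.c_[W-W.mean(0),0*W[:,0]],np.c_[L-L.mean(0),0*L[:,0]]); yaw=R.as_euler('xyz')[2]
M=R.as_matrix()[:2,:2]; o=W.mean(0)-M@L.mean(0); print('yaw',np.degrees(yaw),'o',o); print('res mm',((W-(L@M.T+o))*1e3).round(1).tolist())
for n,l in (('near',(-.0735,-.04)),('mid',(0,-.04)),('far',(.0735,-.04))): print(n,M@np.array(l)+o)
s=f(147,255,.036); print('switch',s,'local',M.T@(s[:2]-o)); 
h=cv2.inRange(cv2.cvtColor(c['color'],cv2.COLOR_BGR2HSV),(105,150,70),(130,255,255))
P=cloud(c); hh=P[...,2]; print('cloud z bench',np.median(hh[230:300,100:120]),'lane',np.median(hh[213:216,245:260]))
for a in ((218,24,32,60),(330,203,18,35)):
    u,v=a[0],a[1]
k,l,s_,_=cv2.connectedComponentsWithStats(h)
for i in range(1,k):
    if s_[i,4]>60: q=P[l==i]; print('cloud handle',np.median(q,0))
# pointer/bar angle in side view and switch local
c2=ld('side0'); sd=pz(c2,249,175,.058); print('switch side',sd, M.T@(sd[:2]-o))
go(.465,.304,.12,147.5)
E
```

```text
yaw -13.16237275091395 o [ 0.54085386 -0.02073667]
res mm [[-0.1, -2.6], [0.7, -0.6], [-1.6, 3.8], [2.8, 2.3], [-3.2, -5.7], [1.8, 3.7], [-2.5, -6.1], [2.0, 5.1]]
near [ 0.46017635 -0.04294903]
mid [ 0.5317454  -0.05968582]
far [ 0.60331446 -0.07642261]
switch [0.55585022 0.08832861 0.036     ] local [-0.01023303  0.10961483]
cloud z bench 0.0013701141606696284 lane 0.03359666992186502
cloud handle [ 0.54230812 -0.02585706  0.04567479]
cloud handle [ 0.49027902 -0.28541599  0.01474425]
cloud handle [0.43959697 0.32175542 0.01553913]
switch side [0.55341433 0.07572017 0.058     ] [-0.00973384  0.09678295]
shift [-1.152 -0.381  0.369] turn [-0.001 -0.     0.157] rows 9.12223747519188 1.9721035901739263
```

```bash
python3 -m handwheel '[[[-0.13,-0.04,0.04],[0,0,0.08],-1],[[-0.25,-0.08,0.08],[0,0,0.157],-1],[[-0.38,-0.12,0.12],[0,0,0.157],-1],[[-0.5,-0.165,0.16],[0,0,0.157],-1],[[-0.6,-0.2,0.19],[0,0,0.157],-1]]'
python3 -c "
from h import *
go(.465,.304,.12,147.5)
go(.465,.304,.003,147.5,(.465,.304,.12,147.5))"
```

```text
time: 0.52
position: [0.3265, 0.4061, 0.173]
eef_rot: [-179.9, 0.0, 147.5]
contact_force: [0.7, 0.6, 0.2]
gripper_width: 0.0852
grip_force: 0.0
shift [-0.572 -0.038  0.177] turn [-0.001  0.    -0.   ] rows 4.318204648821268 0.014380146316839577
shift [ 0.   -0.    0.39] turn [0. 0. 0.] rows 2.805755395683453 0.0
```

```bash
python3 -m handwheel '[[[-0.13,-0.01,0.05],[0,0,0],-0.4],[[-0.26,-0.02,0.09],[0,0,0],-0.4],[[-0.39,-0.03,0.13],[0,0,0],-0.4],[[-0.5,-0.035,0.17],[0,0,0],-0.4],[[-0.56,-0.04,0.177],[0,0,0],-0.4]]'
python3 -m handwheel '[[[0,0,0],[0,0,0],-0.4],[[0,0,0],[0,0,0],-0.4]]'
python3 - <<'E'
from h import *
go(.465,.304,.003,147.5)
c=snap('side','s1'); a=c['color'][60:200,130:310]; cv2.imwrite('pics/s1.png',cv2.resize(a,None,fx=4,fy=4,interpolation=cv2.INTER_CUBIC))
E
```

```text
time: 0.93
position: [0.4623, 0.3048, 0.1188]
eef_rot: [-179.8, -0.1, 147.3]
contact_force: [0.9, 0.4, -0.0]
gripper_width: 0.0599
grip_force: 0.0
time: 1.1
position: [0.4607, 0.307, 0.1205]
eef_rot: [-179.9, -0.1, 147.3]
contact_force: [-0.6, 0.1, -0.3]
gripper_width: 0.0594
grip_force: 0.0
shift [-0.018 -0.     0.391] turn [-0.001 -0.001 -0.002] rows 2.819512977933708 0.026066342213011892
```

View pics/s1.png

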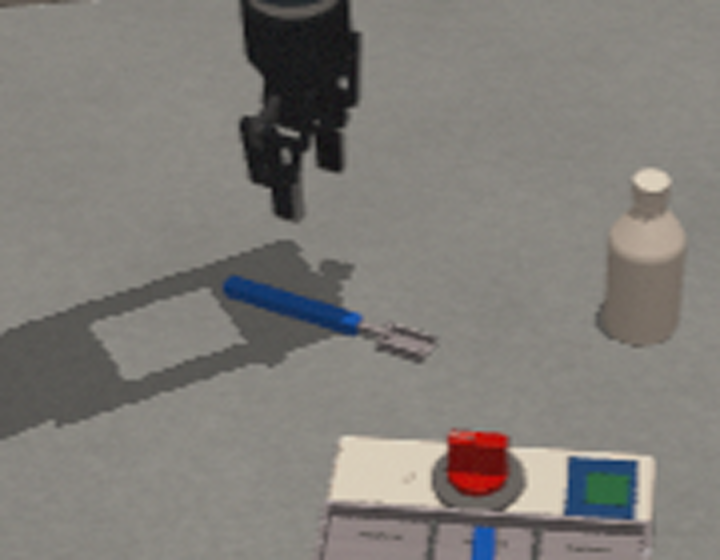

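The gripper is above the left scoop (handle at crop 290,305) with its fingers across it, so I can descend and grip.

```bash
python3 -m handwheel '[[[-0.01,0,0.12],[0,0,0],-0.4],[[-0.018,0,0.24],[0,0,0],-0.4],[[-0.018,0,0.34],[0,0,0],-0.4],[[-0.018,0,0.38],[0,0,0],-0.4],[[-0.018,0,0.388],[0,0,0],-0.4]]'
python3 -m handwheel '[[[0,0,0],[0,0,0],-0.4],[[0,0,0],[0,0,0],0.2],[[0,0,0],[0,0,0],1],[[0,0,0],[0,0,0],1],[[0,0,0],[0,0,0],1]]'
python3 -m handwheel '[[[0,0,0],[0,0,0],1],[[0,0,0],[0,0,0],1],[[0,0,0],[0,0,0],1]]'
```

```text
time: 1.57
position: [0.4615, 0.3052, 0.0022]
eef_rot: [-179.7, -0.2, 147.6]
contact_force: [-0.6, 0.9, 0.3]
gripper_width: 0.0595
grip_force: 0.0
time: 1.98
position: [0.4659, 0.3055, 0.0065]
eef_rot: [179.9, 0.1, 147.5]
contact_force: [0.5, 0.3, 1.3]
gripper_width: 0.0141
grip_force: 59.7
time: 2.23
position: [0.4659, 0.3055, 0.0065]
eef_rot: [179.9, 0.1, 147.5]
contact_force: [-0.9, -0.4, 6.1]
gripper_width: 0.0139
grip_force: 59.8
```

```bash
python3 -m handwheel '[[[0,0,-0.06],[0,0,0],1],[[0,0,-0.18],[0,0,0],1],[[0,0,-0.31],[0,0,0],1],[[0,0,-0.43],[0,0,0],1],[[0,0,-0.5],[0,0,0],1]]'
python3 - <<'E'
from h import *
go(.461,.13,.155,112.5)
go(.460,-.043,.13,77.5,(.461,.13,.155,112.5))
E
```

```text
time: 2.65
position: [0.4667, 0.3056, 0.1598]
eef_rot: [179.7, 0.2, 147.5]
contact_force: [1.4, 0.4, 0.3]
gripper_width: 0.014
grip_force: 59.0
shift [-0.299 -0.504  0.014] turn [0.004 0.001 0.389] rows 4.21480387557839 4.886519097956396
shift [-0.531 -0.224  0.083] turn [ 0.    -0.     0.389] rows 4.191843778980494 4.888268156424581
```

```bash
python3 -m handwheel '[[[-0.05,-0.09,0],[0,0,0.075],1],[[-0.12,-0.2,0],[0,0,0.15],1],[[-0.19,-0.31,0],[0,0,0.23],1],[[-0.25,-0.42,0],[0,0,0.31],1],[[-0.3,-0.5,0],[0,0,0.38],1]]'
python3 -m handwheel '[[[0,0,0],[0,0,0],1]]'
python3 -c "
from h import *
go(.460,-.043,.13,77.5)"
```

```text
time: 3.07
position: [0.4597, 0.1278, 0.1555]
eef_rot: [180.0, 0.1, 112.9]
contact_force: [0.3, 0.3, -1.6]
gripper_width: 0.0144
grip_force: 59.0
time: 3.15
position: [0.4603, 0.1257, 0.1555]
eef_rot: [180.0, 0.1, 112.8]
contact_force: [0.5, 0.5, -0.8]
gripper_width: 0.0137
grip_force: 59.1
shift [-0.518 -0.219  0.086] turn [0.    0.001 0.392] rows 4.091611591378934 4.923942226462569
```

```bash
python3 -m handwheel '[[[-0.1,-0.04,0],[0,0,0.075],1],[[-0.22,-0.09,0.02],[0,0,0.15],1],[[-0.34,-0.14,0.05],[0,0,0.23],1],[[-0.44,-0.185,0.08],[0,0,0.31],1],[[-0.518,-0.219,0.086],[0,0,0.385],1]]'
python3 -m handwheel '[[[0,0,0],[0,0,0.005],1],[[0,0,0],[0,0,0.005],1]]'
python3 - <<'E'
from h import *
go(.460,-.043,.06,77.5)
a=snap('side','s2')['color'][120:300,140:340]; b=snap('top','t2')['color'][130:280,180:330]
cv2.imwrite('pics/s2.png',np.hstack([cv2.resize(a,(440,396)),cv2.resize(b,(360,396))]))
E
```

```text
time: 3.57
position: [0.4608, -0.0405, 0.1284]
eef_rot: [-180.0, 0.0, 78.3]
contact_force: [0.4, 0.4, -0.1]
gripper_width: 0.0142
grip_force: 59.1
time: 3.73
position: [0.4617, -0.0395, 0.1293]
eef_rot: [180.0, -0.0, 78.1]
contact_force: [-0.0, -0.0, -0.9]
gripper_width: 0.0141
grip_force: 59.1
shift [-0.013 -0.003  0.231] turn [ 0.    -0.     0.007] rows 1.6640252826142599 0.08436233368201042
```

View pics/s2.png

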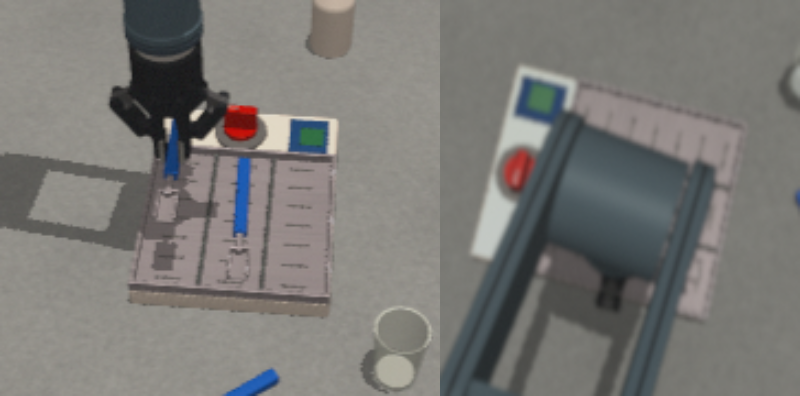

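The scoop hangs level above the near lane (panel 170,165), parallel to the reference scoop (240,200). Next I lower it.

```bash
python3 -m handwheel '[[[-0.013,0,0.09],[0,0,0.005],1],[[-0.013,0,0.19],[0,0,0.005],1],[[-0.013,0,0.25],[0,0,0.005],1],[[-0.013,0,0.27],[0,0,0.005],1],[[-0.013,0,0.28],[0,0,0.005],1]]'
python3 -m handwheel '[[[0,0,0.007],[0,0,0],1],[[0,0,0.014],[0,0,0],1],[[0,0,0.02],[0,0,0],1],[[0,0,0.02],[0,0,0],1]]'

```

```text
time: 4.25
position: [0.4601, -0.0409, 0.0443]
eef_rot: [-179.9, -0.0, 77.9]
contact_force: [-0.7, -0.2, 0.0]
gripper_width: 0.0139
grip_force: 59.0
time: 4.58
position: [0.4612, -0.0425, 0.0396]
eef_rot: [179.9, 0.0, 77.8]
contact_force: [-0.6, 0.3, -0.4]
gripper_width: 0.0137
grip_force: 59.0
```

```bash
python3 -m handwheel '[[[0,0,0.004],[0,0,0],1],[[0,0,0.008],[0,0,0],1],[[0,0,0.01],[0,0,0],1],[[0,0,0.01],[0,0,0],1]]'
python3 -m handwheel '[[[0,0,0.004],[0,0,0],1],[[0,0,0.005],[0,0,0],1],[[0,0,0.005],[0,0,0],1]]'

```

```text
time: 4.92
position: [0.4609, -0.0426, 0.0365]
eef_rot: [180.0, 0.0, 77.7]
contact_force: [-0.7, 0.7, 4.0]
gripper_width: 0.0137
grip_force: 59.6
time: 5.17
position: [0.4609, -0.0426, 0.0364]
eef_rot: [179.9, 0.0, 77.8]
contact_force: [-5.3, 1.1, 21.6]
gripper_width: 0.0136
grip_force: 61.7
```

```bash
python3 -m handwheel '[[[0,0,-0.004],[0,0,0],1],[[0,0,-0.005],[0,0,0],0.55],[[0,0,-0.005],[0,0,0],0.45],[[0,0,-0.005],[0,0,0],0.35],[[0,0,-0.005],[0,0,0],0.35]]'
python3 -m handwheel '[[[0,0,-0.03],[0,0,0],0.35],[[0,0,-0.09],[0,0,0],0.35],[[0,0,-0.19],[0,0,0],0.35],[[0,0,-0.31],[0,0,0],0],[[0,0,-0.4],[0,0,0],-0.4]]'
python3 - <<'E'
from h import *
go(.464,-.2995,.158,24.7)
E
```

```text
time: 5.58
position: [0.4605, -0.0425, 0.0358]
eef_rot: [-180.0, -0.0, 77.7]
contact_force: [0.9, 0.9, 0.9]
gripper_width: 0.0277
grip_force: 0.0
time: 6.0
position: [0.4609, -0.0425, 0.1587]
eef_rot: [179.9, 0.0, 77.7]
contact_force: [0.5, 0.1, -0.7]
gripper_width: 0.051
grip_force: 0.0
shift [-0.835  0.192  0.003] turn [ 0.001 -0.     0.589] rows 6.163297669065312 7.408545031602637
```

```bash
python3 -m handwheel '[[[-0.1,0.02,0],[0,0,0.07],-0.4],[[-0.2,0.045,0],[0,0,0.145],-0.4],[[-0.31,0.07,0],[0,0,0.22],-0.4],[[-0.41,0.095,0],[0,0,0.29],-0.4],[[-0.45,0.1,0],[0,0,0.3],-0.4]]'
python3 -m handwheel '[[[0,0,0],[0,0,0],-0.4]]'
python3 - <<'E'
from h import *
go(.464,-.2995,.12,24.7)
E
```

```text
time: 6.42
position: [0.4618, -0.1845, 0.1569]
eef_rot: [179.8, 0.0, 50.3]
contact_force: [0.9, -0.7, -0.6]
gripper_width: 0.0598
grip_force: 0.0
time: 6.5
position: [0.4613, -0.1834, 0.1564]
eef_rot: [179.9, 0.0, 50.6]
contact_force: [0.1, 0.6, -0.5]
gripper_width: 0.0596
grip_force: 0.0
shift [-0.293  0.253  0.122] turn [0.001 0.    0.288] rows 2.918730656910586 3.616826116514961
```

```bash
python3 -m handwheel '[[[-0.07,0.06,0.02],[0,0,0.07],-0.4],[[-0.15,0.13,0.06],[0,0,0.145],-0.4],[[-0.22,0.19,0.1],[0,0,0.22],-0.4],[[-0.28,0.24,0.12],[0,0,0.285],-0.4],[[-0.293,0.253,0.122],[0,0,0.288],-0.4]]'
python3 -m handwheel '[[[0,0,0],[0,0,0],-0.4],[[0,0,0],[0,0,0],-0.4]]'
python3 - <<'E'
from h import *
go(.464,-.2995,.003,24.7)
a=snap('side','s3')['color'][180:384,140:340]; b=snap('top','t3')['color'][130:280,180:390]
cv2.imwrite('pics/s3.png',np.hstack([cv2.resize(a,(400,408)),cv2.resize(b,(400,408))]))
E
```

```text
time: 6.92
position: [0.464, -0.2983, 0.1181]
eef_rot: [-179.9, 0.1, 24.6]
contact_force: [0.7, 0.1, 0.7]
gripper_width: 0.0597
grip_force: 0.0
time: 7.08
position: [0.4644, -0.2953, 0.1195]
eef_rot: [-179.9, -0.0, 25.0]
contact_force: [0.6, 1.2, -0.4]
gripper_width: 0.06
grip_force: 0.0
shift [-0.007  0.013  0.388] turn [-0.001 -0.     0.003] rows 2.7944298511782604 0.04343468244540883
```

View pics/s3.png

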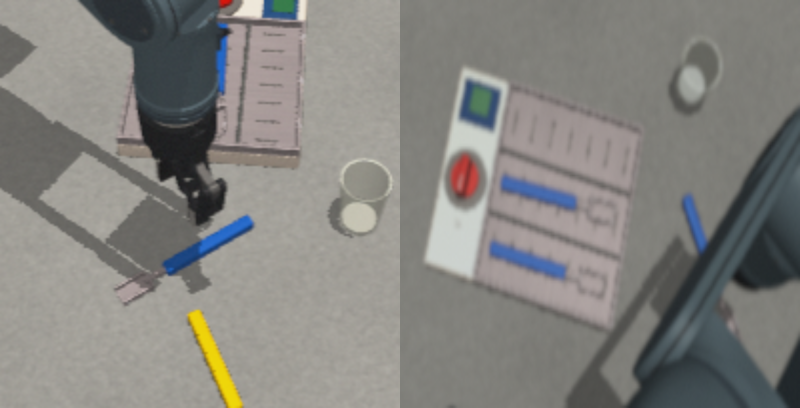

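The first scoop lies straight in the near lane (right panel, 545,268), and the gripper is over the second. I'll descend and grip.

```bash
python3 -m handwheel '[[[-0.005,0.01,0.12],[0,0,0],-0.4],[[-0.007,0.013,0.24],[0,0,0],-0.4],[[-0.007,0.013,0.34],[0,0,0],-0.4],[[-0.007,0.013,0.375],[0,0,0],-0.4],[[-0.007,0.013,0.386],[0,0,0],-0.4]]'
python3 -m handwheel '[[[0,0,0],[0,0,0],-0.4],[[0,0,0],[0,0,0],0.2],[[0,0,0],[0,0,0],1],[[0,0,0],[0,0,0],1],[[0,0,0],[0,0,0],1]]'
python3 -m handwheel '[[[0,0,0],[0,0,0],1],[[0,0,0],[0,0,0],1],[[0,0,0],[0,0,0],1]]'
```

```text
time: 7.6
position: [0.4631, -0.2989, 0.002]
eef_rot: [-179.7, 0.1, 24.9]
contact_force: [0.1, 1.0, 0.6]
gripper_width: 0.0597
grip_force: 0.0
time: 8.02
position: [0.465, -0.302, 0.0053]
eef_rot: [179.8, -0.1, 24.8]
contact_force: [0.2, -1.0, 3.0]
gripper_width: 0.0141
grip_force: 60.3
time: 8.27
position: [0.465, -0.302, 0.0053]
eef_rot: [179.8, -0.1, 24.8]
contact_force: [-0.4, 1.2, 6.4]
gripper_width: 0.0139
grip_force: 60.5
```

```bash
python3 -m handwheel '[[[0,0,-0.06],[0,0,0],1],[[0,0,-0.18],[0,0,0],1],[[0,0,-0.31],[0,0,0],1],[[0,0,-0.44],[0,0,0],1],[[0,0,-0.55],[0,0,0],1]]'
python3 - <<'E'
from h import *
go(.53,-.19,.18,51)
go(.603,-.076,.14,77.5,(.53,-.19,.18,51))
E
```

```text
time: 8.68
position: [0.4644, -0.3015, 0.172]
eef_rot: [179.9, -0.1, 24.8]
contact_force: [0.5, -0.9, -0.3]
gripper_width: 0.014
grip_force: 59.7
shift [ 0.354 -0.246 -0.027] turn [ 0.002 -0.    -0.291] rows 3.108155489741087 3.6571369612452798
shift [ 0.448 -0.05   0.133] turn [-0.     0.    -0.294] rows 3.3850345835714872 3.7011173184357546
```

```bash
python3 -m handwheel '[[[0.07,-0.05,-0.02],[0,0,-0.06],1],[[0.15,-0.11,-0.027],[0,0,-0.13],1],[[0.24,-0.17,-0.027],[0,0,-0.2],1],[[0.32,-0.22,-0.027],[0,0,-0.27],1],[[0.354,-0.246,-0.027],[0,0,-0.291],1]]'
python3 -m handwheel '[[[0,0,0],[0,0,0],1]]'
python3 - <<'E'
from h import *
go(.603,-.076,.13,77.5)
E
```

```text
time: 9.1
position: [0.531, -0.187, 0.1776]
eef_rot: [179.9, -0.1, 51.4]
contact_force: [-0.4, -0.3, -0.4]
gripper_width: 0.0137
grip_force: 59.7
time: 9.18
position: [0.5306, -0.1872, 0.1772]
eef_rot: [180.0, -0.1, 51.2]
contact_force: [-0.0, 0.2, -1.1]
gripper_width: 0.0137
grip_force: 59.7
shift [ 0.44  -0.044  0.158] turn [ 0.    -0.    -0.292] rows 3.377850758224041 3.6699197290032193
```

```bash
python3 -m handwheel '[[[0.1,-0.01,0.02],[0,0,-0.07],1],[[0.21,-0.02,0.05],[0,0,-0.145],1],[[0.32,-0.03,0.1],[0,0,-0.22],1],[[0.41,-0.04,0.14],[0,0,-0.28],1],[[0.44,-0.044,0.158],[0,0,-0.292],1]]'
python3 -m handwheel '[[[0,0,0],[0,0,0],1],[[0,0,0],[0,0,0],1]]'
python3 - <<'E'
from h import *
go(.603,-.076,.042,77.5)
a=snap('side','s4')['color'][120:300,140:340]
cv2.imwrite('pics/s4.png',cv2.resize(a,(600,540)))
E
```

```text
time: 9.6
position: [0.6027, -0.0766, 0.1276]
eef_rot: [-179.9, -0.1, 77.5]
contact_force: [-0.0, 0.3, -1.3]
gripper_width: 0.0143
grip_force: 59.7
time: 9.77
position: [0.6018, -0.0797, 0.1291]
eef_rot: [-179.9, 0.1, 77.2]
contact_force: [-0.9, -0.3, 0.8]
gripper_width: 0.014
grip_force: 59.7
shift [0.013 0.001 0.29 ] turn [-0.001  0.001 -0.004] rows 2.091492703323511 0.04837475657153197
```

View pics/s4.png

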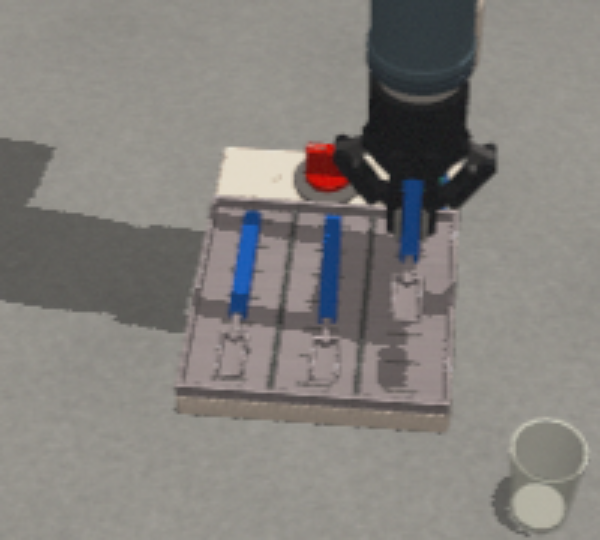

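The second scoop is level over the far lane (410,220) and parallel to the other two. I'll lower it in the same way.

```bash
python3 -m handwheel '[[[0.013,0,0.09],[0,0,-0.004],1],[[0.013,0,0.19],[0,0,-0.004],1],[[0.013,0,0.25],[0,0,-0.004],1],[[0.013,0,0.275],[0,0,-0.004],1],[[0.013,0,0.29],[0,0,-0.004],1]]'
python3 -m handwheel '[[[0,0,0.004],[0,0,0],1],[[0,0,0.009],[0,0,0],1],[[0,0,0.013],[0,0,0],1],[[0,0,0.013],[0,0,0],1]]'

```

```text
time: 10.23
position: [0.6025, -0.0766, 0.0419]
eef_rot: [-179.9, 0.0, 77.5]
contact_force: [-0.7, 0.4, -1.1]
gripper_width: 0.0138
grip_force: 59.7
time: 10.57
position: [0.6039, -0.0754, 0.0395]
eef_rot: [179.9, 0.0, 77.6]
contact_force: [-0.1, -0.2, 0.2]
gripper_width: 0.0142
grip_force: 59.7
```

```bash
python3 -m handwheel '[[[0,0,0.004],[0,0,0],1],[[0,0,0.008],[0,0,0],1],[[0,0,0.012],[0,0,0],1],[[0,0,0.012],[0,0,0],1]]'
python3 -m handwheel '[[[0,0,0.002],[0,0,0],1],[[0,0,0.004],[0,0,0],1],[[0,0,0.004],[0,0,0],1]]'

```

```text
time: 10.9
position: [0.6035, -0.0749, 0.0354]
eef_rot: [180.0, 0.0, 77.7]
contact_force: [-1.5, 0.5, 3.2]
gripper_width: 0.014
grip_force: 60.1
time: 11.15
position: [0.6035, -0.075, 0.0353]
eef_rot: [179.9, 0.0, 77.7]
contact_force: [-4.8, 1.1, 12.1]
gripper_width: 0.0136
grip_force: 61.2
```

```bash
python3 -m handwheel '[[[0,0,-0.003],[0,0,0],1],[[0,0,-0.004],[0,0,0],0.55],[[0,0,-0.004],[0,0,0],0.45],[[0,0,-0.004],[0,0,0],0.35],[[0,0,-0.004],[0,0,0],0.35]]'
python3 -m handwheel '[[[0,0,-0.03],[0,0,0],0.35],[[0,0,-0.09],[0,0,0],0.35],[[0,0,-0.2],[0,0,0],0.35],[[0,0,-0.32],[0,0,0],0],[[0,0,-0.43],[0,0,0],-0.2]]'
python3 -m handwheel '[[[-0.1,0.02,-0.03],[0,0,0],-0.2],[[-0.2,-0.02,-0.06],[0,0,0],-0.2],[[-0.33,-0.03,-0.06],[0,0,0],-0.2],[[-0.46,-0.05,-0.06],[0,0,0],-0.2],[[-0.58,-0.06,-0.06],[0,0,0],-0.2]]'
python3 - <<'E'
from h import *
b=snap('top','t5')['color']; snap('side','s5'); a=ld('s5')['color']
cv2.imwrite('pics/t5.png',np.hstack([cv2.resize(b[145:260,185:315],(450,398),interpolation=cv2.INTER_CUBIC),cv2.resize(b[175:215,195:235],(340,398),interpolation=cv2.INTER_CUBIC)]))
E
```

```text
time: 11.57
position: [0.6031, -0.0749, 0.0345]
eef_rot: [-180.0, -0.0, 77.7]
contact_force: [0.2, -0.1, 0.4]
gripper_width: 0.0277
grip_force: 0.0
time: 11.98
position: [0.6031, -0.0749, 0.1659]
eef_rot: [-180.0, -0.0, 77.7]
contact_force: [1.7, 0.6, -0.4]
gripper_width: 0.0508
grip_force: 0.0
time: 12.4
position: [0.5475, -0.2426, 0.183]
eef_rot: [179.9, 0.0, 77.7]
contact_force: [1.0, 0.7, -0.4]
gripper_width: 0.0513
grip_force: 0.0
```

View pics/t5.png

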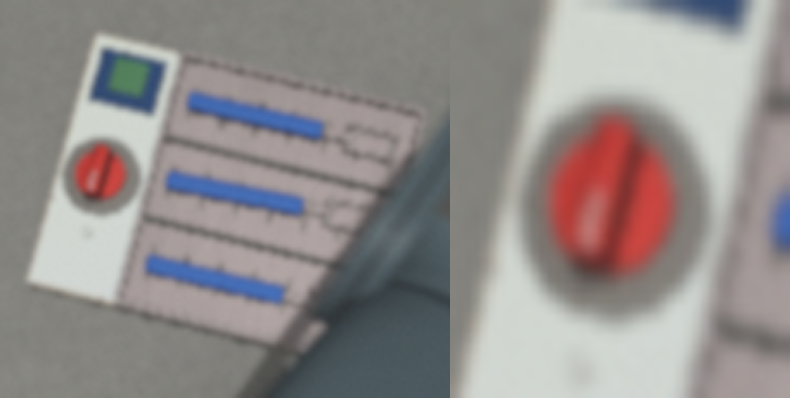

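All three scoops lie parallel in their lanes. In the right zoom panel, the switch bar runs from (617,100) to (592,268), its pointer is at the near end, and the base centre is about (617,207).

```bash
python3 - <<'E'
from h import *
c=ld('t5'); f=lambda X,Y,z: pz(c,195+(X-450)/8.5-.5,175+Y/9.95-.5,z)
a,b=f(617,100,.07),f(592,268,.07); print('bar',a,b,(a+b)/2,np.degrees(np.arctan2(*(a-b)[1::-1])))
print('base',f(617,207,.032),'disc',f(613,195,.038))
for n in ('t5','s5'):
    P=cloud(ld(n)).reshape(-1,3); q=P[(np.hypot(P[:,0]-.555,P[:,1]-.085)<.045)&(P[:,2]>.06)&(P[:,2]<.085)]
    w,V=np.linalg.eigh(np.cov(q[:,:2].T)); print(n,len(q),q.mean(0),(q.max(0)+q.min(0))/2,np.degrees(np.arctan2(V[1,1],V[0,1])),np.sqrt(w))
c=ld('s5'); hsv=cv2.cvtColor(c['color'],cv2.COLOR_BGR2HSV)
# placed scoops check via blue handles
for n in ('t5','s5'):
    c=ld(n); P=cloud(c); m=cv2.inRange(cv2.cvtColor(c['color'],cv2.COLOR_BGR2HSV),(105,150,70),(130,255,255)); k,l,s,_=cv2.connectedComponentsWithStats(m)
    for i in range(1,k):
        if s[i,4]>60:
            p=np.argwhere(l==i)[:,::-1]; W=np.array([pz(c,*x,.042)[:2] for x in p]); V=np.linalg.eigh(np.cov(W.T))[1][:,1]; print(n,W.mean(0),np.degrees(np.arctan(V[1]/V[0])))
E
```

```text
bar [0.58276384 0.08498457 0.07      ] [0.53283513 0.09166779 0.07      ] [0.55779949 0.08832618 0.07      ] -7.624028218039693
base [0.55743735 0.08840477 0.032     ] disc [0.56004879 0.08922452 0.038     ]
t5 76 [0.5542675  0.08799725 0.07185493] [0.55492347 0.08885637 0.06910734] 166.0995149371494 [0.00417449 0.01227353]
s5 30 [0.54172204 0.08622264 0.06746682] [0.54243756 0.08641416 0.06706216] -138.35812881712494 [0.00409477 0.00464271]
t5 [ 0.61029376 -0.04399717] 77.47179406955341
t5 [ 0.54208259 -0.02707416] 79.35722016013395
t5 [ 0.46779809 -0.01273959] 77.53125586147658
s5 [ 0.46618405 -0.01696462] 77.73941135989743
```

```bash
python3 -m handwheel '[[[0.1,0,0],[0,0,-0.07],-0.2],[[0.22,0,0],[0,0,-0.145],-0.2],[[0.34,0,0],[0,0,-0.22],-0.2],[[0.46,0,0],[0,0,-0.3],-0.2],[[0.55,0,0],[0,0,-0.38],-0.2]]'
python3 -m handwheel '[[[0.03,0,0],[0,0,-0.07],-0.2],[[0.05,0,0],[0,0,-0.145],-0.2],[[0.05,0,0],[0,0,-0.22],-0.2],[[0.05,0,0],[0,0,-0.3],-0.2],[[0.05,0,0],[0,0,-0.36],-0.2]]'
python3 -c "
from h import *
go(.556,.088,.12,168)"
```

```text
time: 12.92
position: [0.5839, -0.0765, 0.1823]
eef_rot: [180.0, -0.1, 112.2]
contact_force: [0.8, 0.2, -0.1]
gripper_width: 0.0516
grip_force: 0.0
time: 13.33
position: [0.5781, -0.0647, 0.1823]
eef_rot: [180.0, -0.0, 144.6]
contact_force: [0.2, 0.0, 0.0]
gripper_width: 0.051
grip_force: 0.0
shift [0.355 0.372 0.208] turn [ 0.    0.   -0.26] rows 3.9903322032267092 3.268008246284612
```

```bash
python3 -m handwheel '[[[0.07,0.075,0.02],[0,0,-0.07],-0.2],[[0.16,0.17,0.05],[0,0,-0.145],-0.2],[[0.25,0.26,0.1],[0,0,-0.22],-0.2],[[0.33,0.34,0.16],[0,0,-0.26],-0.2],[[0.355,0.372,0.208],[0,0,-0.26],-0.2]]'
python3 -m handwheel '[[[0,0,0],[0,0,0],-0.2],[[0,0,0],[0,0,0],-0.2]]'
python3 - <<'E'
from h import *
go(.556,.088,.047,168)
a=snap('side','s6')['color'][110:240,170:330]
cv2.imwrite('pics/s6.png',cv2.resize(a,(640,520),interpolation=cv2.INTER_CUBIC))
E
```

```text
time: 13.75
position: [0.5552, 0.0918, 0.119]
eef_rot: [179.9, -0.1, 167.9]
contact_force: [-0.8, 0.4, -0.7]
gripper_width: 0.0515
grip_force: 0.0
time: 13.92
position: [0.5564, 0.0881, 0.1192]
eef_rot: [-180.0, -0.1, 167.7]
contact_force: [1.2, -0.1, 0.5]
gripper_width: 0.0511
grip_force: 0.0
shift [ 0.001 -0.     0.241] turn [-0.    -0.001 -0.003] rows 1.7311542994028284 0.04244511128017885
```

View pics/s6.png

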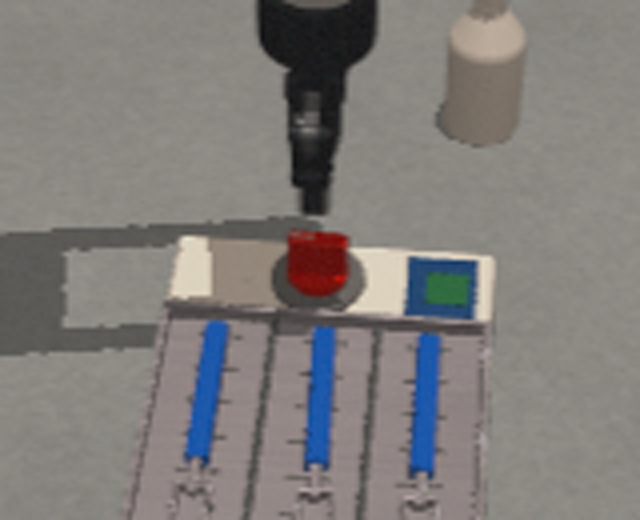

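The gripper is centred above the red bar (315,250), and the scoops are unmoved. Next I descend and grip.

```bash
python3 -m handwheel '[[[0,0,0.08],[0,0,0],-0.2],[[0,0,0.16],[0,0,0],-0.2],[[0,0,0.22],[0,0,0],-0.2],[[0,0,0.235],[0,0,0],-0.2],[[0,0,0.235],[0,0,0],-0.2]]'
python3 -m handwheel '[[[0,0,0],[0,0,0],0.2],[[0,0,0],[0,0,0],0.5],[[0,0,0],[0,0,0],1],[[0,0,0],[0,0,0],1],[[0,0,0],[0,0,0],1]]'
```

```text
time: 14.38
position: [0.5571, 0.0857, 0.0486]
eef_rot: [-180.0, -0.1, 167.5]
contact_force: [0.0, 0.8, 0.4]
gripper_width: 0.0513
grip_force: 0.0
time: 14.8
position: [0.5584, 0.0866, 0.0507]
eef_rot: [180.0, 0.2, 167.6]
contact_force: [-0.2, -0.6, 6.8]
gripper_width: 0.0128
grip_force: 59.8
```

```bash
python3 -m handwheel '[[[0,0,0],[0,0,0.07],1],[[0,0,0],[0,0,0.145],1],[[0,0,0],[0,0,0.22],1],[[0,0,0],[0,0,0.3],1],[[0,0,0],[0,0,0.37],1]]'
python3 -m handwheel '[[[0,0,0],[0,0,0.07],1],[[0,0,0],[0,0,0.145],1],[[0,0,0],[0,0,0.22],1],[[0,0,0],[0,0,0.28],1],[[0,0,0],[0,0,0.32],1]]'
```

```text
time: 15.22
position: [0.5578, 0.0855, 0.0507]
eef_rot: [-180.0, 0.2, 134.0]
contact_force: [-3.1, -5.7, 8.8]
gripper_width: 0.0128
grip_force: 60.1
time: 15.63
position: [0.5568, 0.0849, 0.0506]
eef_rot: [-179.9, 0.2, 105.3]
contact_force: [-6.0, -7.6, 11.6]
gripper_width: 0.0128
grip_force: 60.4
```

```bash
python3 -c "
from h import *
s=telemetry.state(); print(s['eef_rot'],s['moment'],s['contact_force'],s['position'])"
```

```text
[-1.79933562e+02  1.78645325e-01  1.05262624e+02] [-1.43020931  1.05431137  0.10234529] [-6.01837238 -7.62810787 11.62238847] [0.55675541 0.0849132  0.05063533]
```

```bash
python3 -m handwheel '[[[0,0,0],[0,0,0.05],1],[[0,0,0],[0,0,0.1],1],[[0,0,0],[0,0,0.13],1],[[0,0,0],[0,0,0.13],1]]'
python3 -c "
from h import *
s=telemetry.state(); print(s['eef_rot'],s['moment'])"
python3 -m handwheel '[[[0,0,0],[0,0,0.01],1],[[0,0,0],[0,0,0.02],1],[[0,0,0],[0,0,0.02],1]]'
python3 -c "
from h import *
s=telemetry.state(); print(s['eef_rot'],s['moment'])"
```

```text
time: 15.97
position: [0.5563, 0.0848, 0.0506]
eef_rot: [-179.9, 0.2, 93.7]
contact_force: [-7.1, -9.0, 12.8]
gripper_width: 0.0125
grip_force: 60.7
[-179.91327277    0.1899097    93.68046276] [-1.47962325  1.20024907 -0.07450523]
time: 16.22
position: [0.5562, 0.0848, 0.0506]
eef_rot: [-179.9, 0.2, 92.1]
contact_force: [-6.7, -8.0, 13.0]
gripper_width: 0.0128
grip_force: 60.8
[-179.9204095     0.21431983   92.08159235] [-1.43557192  1.22768367  0.67275234]
```

The moment about z jumped to 0.67 N m at yaw 92°, so the switch is at its stop. I'll release and retreat upward.

```bash
python3 -m handwheel '[[[0,0,0],[0,0,0],0.6],[[0,0,0],[0,0,0],0.4],[[0,0,0],[0,0,0],0.2],[[0,0,0],[0,0,0],0.2]]'
python3 -m handwheel '[[[0,0,-0.04],[0,0,0],0.2],[[0,0,-0.12],[0,0,0],0.2],[[0,0,-0.24],[0,0,0],0.2],[[0,0,-0.36],[0,0,0],0.2],[[0,0,-0.4],[0,0,0],0.2]]'
python3 -m handwheel '[[[0.13,0,0],[0,0,0],0.2],[[0.26,0,0],[0,0,0],0.2],[[0.39,0,0],[0,0,0],0.2],[[0.52,0,0],[0,0,0],0.2],[[0.52,0,0],[0,0,0],0.2]]'
python3 - <<'E'
from h import *
b=snap('top','t7')['color']; a=snap('side','s7')['color']
cv2.imwrite('pics/t7.png',np.hstack([cv2.resize(b[145:260,185:315],(400,354),interpolation=cv2.INTER_CUBIC),cv2.resize(a[130:300,180:340],(334,354),interpolation=cv2.INTER_CUBIC)]))
E
```

```text
time: 16.55
position: [0.5573, 0.087, 0.049]
eef_rot: [180.0, -0.0, 92.0]
contact_force: [0.0, 0.4, 0.5]
gripper_width: 0.0343
grip_force: 0.0
time: 16.97
position: [0.5598, 0.087, 0.1742]
eef_rot: [179.6, 0.0, 92.0]
contact_force: [0.2, -0.5, 0.1]
gripper_width: 0.0341
grip_force: 0.0
time: 17.38
position: [0.5506, 0.2495, 0.1689]
eef_rot: [180.0, -0.2, 92.3]
contact_force: [-0.1, -0.9, 0.7]
gripper_width: 0.0341
grip_force: 0.0
```

View pics/t7.png

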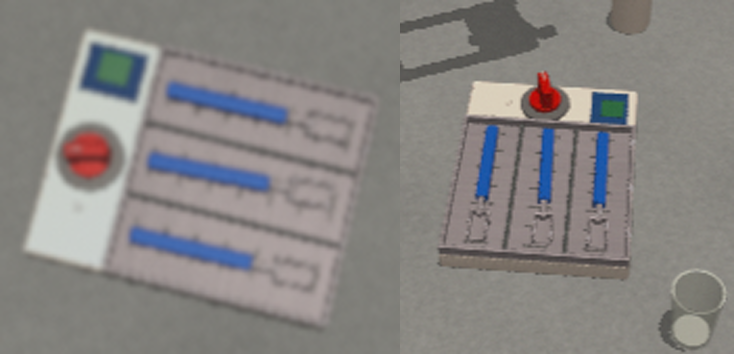

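The switch is turned (bar now across at 90,158). All three scoops are parallel with their blades away from the switch, and the arm is clear.

```bash
python3 -m handwheel '[[[0,0,0],[0,0,0],0.2],[[0,0,0],[0,0,0],0.2],[[0,0,0],[0,0,0],0.2]]'; python3 -c "
from h import *
print(order.hand_in())"
```

```text
time: 17.73
position: [0.552, 0.2414, 0.1689]
eef_rot: [-180.0, 0.0, 91.9]
contact_force: [-0.6, -0.3, 0.2]
gripper_width: 0.0342
grip_force: 0.0
the job is handed in; nothing more can be done
None
```

Both loose scoops lie flat in the outer lanes with their blades away from the switch, the switch is turned clockwise to its stop, and the job was handed in at about 18 s (no verdict was returned).

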